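# Pin the rack's clip bracket and snap its rail in

### The arm

A 6-joint arm with a two-finger parallel gripper is mounted at the origin on the work surface. World frame = base frame: x ahead of the robot, y to its left, z up, the work surface at z = 0. Lengths are in m, angles in rad, forces in N, time in s.
With the tool pointing down it reaches from about 0.375 to 0.975 m from the base axis. Payload 3.8 kg.
Tool frame: the origin (TCP) lies at the very end of the fingers, on their centre line; the grasp point (between the pads) lies 19 mm behind it (arm.pinch_z is the distance from the TCP to the grasp point, in m); z points along the fingers, y is the line along which they close (so a half turn about z gives the same grasp; the last joint's range is limited). The gripper opens to 85 mm and grips with 20 to 120 N. Pads are 22 mm wide; open, the fingers measure 114 mm over their backs; the gripper's body (76 mm by 85 mm) begins 54 mm behind the grasp point. The pads swing forward as they close: fully open they stand 13 mm farther back than shut.
Start: joints at [1.304, 0.264, 1.604, -0, 1.274, -0.037], TCP at [0.154, 0.657, 0.231] pointing down, gripper open.
Joint ranges: [-2.63, 2.63], [-0.94, 2.18], [0.31, 2.57], [-1.31, 4.45], [0, 2.66], [-2.55, 2.55]. Speed limits (rad/s): [2.57, 2.57, 3.14, 3.14, 3.14, 3.14].

### API

Orientations are given as [roll, pitch, yaw] about the fixed x, y, z axes, in that order (R = Rz(yaw) Ry(pitch) Rx(roll)).
In Python, from plant import arm gives the robot as it stands.
- The arm moves only by the tool servo_tool, never from a script. Its argument "increments" is a list of rows, each a list of 3 entries, a list of its own where there are three numbers: the turn, a rotation vector about the tool's x, y, z in units of 90 degrees (1.0 is 90 degrees), then the shift along the tool's x, y, z in units of 40 cm (1.0 is 40 cm), then the gripper's target within -1 to 1 (fully open at 1, half-way at 0, shut at -1). In form: [[[rx, ry, rz], [dx, dy, dz], hand], ...]. A call has exactly 8 rows; each row is the pose to reach, as a shift and turn from the pose commanded when the call began, along the tool's axes at that moment; what a row does not reach only later rows make up. A row lasts 1/10 s, in which the tool goes at most 50 mm and 8.59 degrees, less where a joint would pass 70% of its speed; a pose out of reach is approached as far as the arm can. A call with a number of a shift or a turn outside -1 to 1 is refused whole. A call with a gripper value outside its range is refused whole. The fingers move at their own pace and stop on an object; "squeeze" is the grip in N (left out, the last holds). Time passes only in rows, so rows that repeat a pose let the fingers close, or fill a call up. It gives the time, the measured TCP pose, the force, the opening and the grip force at its end, in the units of the state.
- arm.get_state(): the state, without advancing time (a new reading comes with each control period).
- arm.camera(name): name is "side" or "top"; returns the picture (384x512x3 uint8, red, green, blue); there is no depth.
- arm.camera_params(name): a dict with "K" (3x3 intrinsics, pixels), "extrinsics" (4x4, takes a point from camera to world coordinates). Camera axes: x right, y up, looking along -z (the intrinsics and any distortion apply to the point x, -y, -z); pixel columns grow to the right and rows downward; lengths in m; the calibration is good to about 2 mm. A picture is of the moment at which its call begins. camera_params takes no time and is no camera call.
- arm.close_job(): hands the job in; it is judged then, once.
Trained networks look in the newest picture that a camera, given by its name, has taken for a name from the list of things; names that differ only in an ending like _2 or _b are one class to them, and where a whole thing is asked for, a point or a joint stands for the part that bears it (a point fixed in the world has none). Each returns a list of dicts, best first, with "conf" (0 to 1); they miss things now and then, are a little off and sometimes report something else, mostly with a low value. They report only what shows in the picture. A call takes as long as a camera call. They do not tell look-alikes from the thing itself.
- arm.silhouettes(name, camera): "region" (384x512 bool, what is visible of it) and "extent" ([left, top, right, bottom] in pixels, round what is visible of it).
The state is a dict: "time": time; "joint_pos": joint angles; "qd": joint speeds; "joint_torque": joint torques, N m; "tool_pos": TCP position; "eef_rot": TCP orientation; "force": force on the tool from outside, world axes, zero at the start; "wrist_torque": the same for the moment, N m; "gripper_width": opening from 0.0 (shut) to 1.0 (fully open); "gripper_force": force on a finger pad.
Only numpy, scipy, OpenCV 4.12 (cv2) and the standard library are available. Lean on these libraries where they do the work, as an engineer would, in place of code of your own. Each camera call takes 0.05 s, during which the arm holds its last target. There are 200 camera calls.

### The job

Refit the hanging rail of the kitchen rack. First drive the tapered pin from the wooden block all the way down through the bracket's hole into the foot's hole, flange flat on the bracket, so that it pulls the shifted bracket into line; then lay the steel rail over the two fork clips, about centred so that it sticks out equally at both ends, and press it down past both sprung jaws until it rests on the floor of the forks and the jaws have closed over it. Let go of both and do not knock the other things on the table about.

Things in the scene. Friction and masses are not known exactly. Their poses are not given: they have to be found in the camera images.
- pin_grip (a point): Tapered pin, upright, point down in the wooden block's hole. This point: on its axis, mid-height of the black round handle (16 mm diameter, 52 mm tall, 26 mm either way). Below the handle: steel flange 30 mm diameter, 4 mm thick; shank 18 mm diameter, 20 mm long; taper 18 mm long to a 5 mm tip. z = axis, up. About 0.1 kg.
- pin_flange (a point): Centre of the underside of the pin's flange, on the pin's axis, 30 mm below pin_grip and 38 mm above the tip. When the pin is home this face lies on the bracket's top.
- block: Fixed wooden block 60 x 60 x 46 mm, with a 22 mm upright through hole in its middle, where the pin stands with its flange on the block's top. Origin: centre of its underside.
- foot_hole (a point): Centre of the mouth of the 19.5 mm hole in the fixed foot (dark steel beam 90 x 300 x 30 mm high lying on the table), at the foot's top face, 30 mm above the table; the hole goes right down to the table. Axes are the foot's: y along the beam (the rail's direction), z up. The hole is 150 mm along +y from the middle between the clips when the bracket is in line.
- bracket_hole (a point): Centre of the mouth of the 19.5 mm through hole in the bracket, at the top face of its 12 mm thick aluminium plate (64 x 280 mm), 42 mm above the table; the plate lies on the foot and slides along the foot's y. The hole is directly over foot_hole when in line, and 4 to 6 mm off to +y at the start. No part near the hole is taller than the clips.
- bracket (a joint): Slide of the bracket along the foot's +y, in m; 0 = the two holes in line; stiff-running (about 2 N of friction), stays where it is left.
- rail_mid (a point): Middle of the axis of the steel rail (round bar 14 mm diameter, 228 mm long over its two 18 mm end balls), lying level along its own y in two notches of the wooden rest; about 0.12 kg. Free to grasp between the rest's posts.
- rest: Fixed wooden rest for the rail: base 70 x 150 x 12 mm, two notched posts 110 mm apart (centre to centre, along its y), 73 mm high; the rail's axis lies 70 mm above the table. Origin: centre of its underside.
- seat_mid (a point): Point on the bracket half-way between its two yellow fork clips, where the middle of the rail's axis belongs when it rests on the fork floors; 84 mm above the table, 42 mm above the bracket's plate. y along the seated rail, z up, x across the forks. The clips stand 70 mm either way along y, are 16 mm wide along y and reach 33 mm above this point; nothing stands between them.
- jaw_a (a joint): Sprung jaw of the clip at +y: 14 mm flap hinged on the -x cheek, 21 mm above the seat; 0 = closed, level over the mouth; swings down (+, rad, to 1.45) as the rail is pressed on it (6 to 10 N for both jaws; its own weight does not) and springs back over the seated rail. In seat_mid's x the mouth spans -12 to +8 mm (its +x side flares), the seat below -8 to +8: bring the rail down at x = -1 to 0.
- jaw_b (a joint): The same for the clip at -y.
- teapot: Bystander: white teapot with arched bamboo handle, 170 mm tall, about 170 mm long with its spout; origin centre of its underside.
- bowl: Bystander: steel bowl upside down, 190 mm diameter, 76 mm high; origin centre of its underside.
- clip_hook: Bystander: small yellow clip-on hook lying on the table, about 95 x 40 x 20 mm.
- cup: Bystander: white tea cup, 72 mm diameter, 60 mm high.
- jar: Bystander: small spice jar, 48 mm diameter, 70 mm high.
- rail: The steel rail; origin and axes as rail_mid.
- pin: The tapered pin; origin at its tip, z up along its axis.
There are look-alikes about, which are no part of the job. Of the things that look like the rail, the smaller one is meant.

How it is judged:
On the way, in this order (a step that is already met when the one before it is completed fails the run):
1. the pin is home and the bracket is in line (horizontal distance between pin_flange and foot_hole below 0.003 m and z of pin_flange in the frame of foot_hole below 0.0145 m and angle between pin_flange's own z axis and vertical below 0.09 rad and value of joint bracket between -0.0025 and 0.0025 m), for 0.2 s.
2. the rail is seated in both forks with the jaws closed over it (x of rail_mid in the frame of seat_mid between -0.004 and 0.004 m and y of rail_mid in the frame of seat_mid between -0.018 and 0.018 m and z of rail_mid in the frame of seat_mid between -0.0035 and 0.0035 m and angle between the y axis of rail_mid and the y axis of seat_mid, either way round below 0.04 rad and value of joint each of jaw_a, jaw_b below 0.15 rad), for 0.2 s.
At the end, for the whole second after the job is handed in: Pin upright (0.09 rad), within 3 mm of the foot hole's axis, flange within 2.5 mm of the bracket; bracket within 2.5 mm of in line; rail's middle within 4 mm across, 18 mm along, 3.5 mm in height of seat_mid, parallel within 0.04 rad; jaws closed (0.15 rad); pin and rail at rest (all of step 1 and all of step 2 and linear speed of each of rail, pin below 0.02 m/s); the robot touches nothing.
It fails at once if the teapot is knocked more than 40 mm from its place (distance of teapot from where it was at the start of the episode above 0.04 m).
It fails at once if the bowl is knocked more than 40 mm from its place (distance of bowl from where it was at the start of the episode above 0.04 m).
It fails at once if the clip-hook is knocked more than 40 mm from its place (distance of clip_hook from where it was at the start of the episode above 0.04 m).
It fails at once if the cup is knocked more than 40 mm from its place (distance of cup from where it was at the start of the episode above 0.04 m).
It fails at once if the jar is knocked more than 40 mm from its place (distance of jar from where it was at the start of the episode above 0.04 m).
It also fails if it takes over 58 s, if anything falls off the work surface, if the arm or the gripper's body presses on something with over 40 N, if the wrist force passes 120 N, or if a joint passes its speed limit or range.

## Working session

There is one attempt and no reset: what is moved stays moved. The work goes in short steps, Python scripts to look and compute and a tool call to move; the robot and the scene stay as the last step left them, time stands still between calls to the robot, and variables do not carry over. Pictures are saved under pics/ and viewed, at most 10 in all, crops included, and the job is handed in when it is done.

Besides the shell and the picture viewer there is one more tool, called after "Request:" as name([rows], argument=value, ...), one row to a line, values as JSON. servo_tool: Moves the arm, as the interface text tells. Its arguments: {"type":"object","properties":{"increments":{"type":"array","items":{"type":"array"}},"squeeze":{"type":"number"}},"required":["increments"]}

```bash
mkdir -p pics
cat > h.py <<'E'
import numpy as np, cv2
from plant import arm
def cam(n):
    p=arm.camera_params(n); return np.array(p["K"]),np.array(p["extrinsics"])
def ray(n,u,v):
    K,E=cam(n); d=np.linalg.inv(K)@[u,v,1]; d=E[:3,:3]@(d*[1,-1,-1]); return E[:3,3],d/np.linalg.norm(d)
def at_z(n,u,v,z):
    o,d=ray(n,u,v); return o+d*(z-o[2])/d[2]
def proj(n,P):
    K,E=cam(n); P=np.atleast_2d(P); c=(P-E[:3,3])@E[:3,:3]; c=c*[1,-1,-1]; q=c@K.T; return q[:,:2]/q[:,2:]
def snap(n,f):
    im=np.array(arm.camera(n)); cv2.imwrite('pics/'+f,im[:,:,::-1]); return im
E
python3 - <<'E'
from h import *
for n in("top","side"):
    im=snap(n,n+'0.png'); K,E=cam(n); print(n,K.round(1).tolist(),E.round(3).tolist(), [k for k in arm.camera_params(n)])
    for t in("pin","block","bracket","rail","rest","foot_hole","bracket_hole","seat_mid","jaw_a","teapot","bowl","clip_hook","cup","jar"):
        print(t,[(round(float(r["conf"]),2),[int(x) for x in r["extent"]]) for r in arm.silhouettes(t,n)][:4])
print(arm.get_state())
a=cv2.imread('pics/top0.png');b=cv2.imread('pics/side0.png')
cv2.imwrite('pics/t.png',cv2.resize(a,(768,576),interpolation=cv2.INTER_CUBIC));cv2.imwrite('pics/s.png',cv2.resize(b,(768,576),interpolation=cv2.INTER_CUBIC))
E
```

```text
top [[423.8, 0.0, 263.2], [0.0, 423.8, 193.2], [0.0, 0.0, 1.0]] [[0.019, 0.995, -0.102, 0.358], [-1.0, 0.018, -0.013, -0.118], [-0.011, 0.102, 0.995, 1.324], [0.0, 0.0, 0.0, 1.0]] ['K', 'extrinsics']
pin [(0.65, [149, 212, 163, 216])]
block [(0.76, [141, 206, 170, 229]), (0.59, [365, 145, 419, 190])]
bracket [(0.89, [150, 136, 245, 160]), (0.53, [151, 212, 161, 222])]
rail [(0.87, [348, 235, 371, 345]), (0.74, [256, 209, 332, 226])]
rest [(0.97, [267, 204, 322, 230]), (0.24, [149, 208, 164, 218])]
foot_hole [(0.68, [151, 130, 249, 168])]
bracket_hole [(0.74, [155, 137, 243, 163])]
seat_mid [(0.89, [149, 136, 244, 162])]
jaw_a [(0.75, [155, 135, 244, 162])]
teapot [(0.94, [368, 145, 423, 189])]
bowl [(0.68, [279, 93, 341, 149])]
clip_hook [(0.57, [280, 93, 340, 150]), (0.44, [278, 161, 298, 191])]
cup [(0.55, [208, 89, 229, 117])]
jar [(0.77, [224, 213, 242, 228])]
side [[365.7, 0.0, 258.9], [0.0, 365.7, 182.0], [0.0, 0.0, 1.0]] [[-0.943, 0.243, -0.228, 0.275], [-0.333, -0.67, 0.663, 0.467], [0.008, 0.701, 0.713, 0.733], [0.0, 0.0, 0.0, 1.0]] ['K', 'extrinsics']
pin [(0.85, [219, 314,
[... 673 characters left out ...]
223, 279, 258])]
{'time': 1.5, 'joint_pos': array([ 1.30409697e+00,  2.63873365e-01,  1.60397980e+00, -1.71543008e-05,
        1.27367828e+00, -3.68991420e-02]), 'qd': array([ 0.00080123,  0.00305821,  0.00130403,  0.00010716, -0.002136  ,
        0.00100716]), 'joint_torque': array([ 1.03513405e-03, -5.15053976e+01, -3.67705786e+01,  6.14262399e-05,
        1.02713402e-03,  2.26030539e-05]), 'tool_pos': array([0.15376377, 0.65726659, 0.23130862]), 'eef_rot': array([3.14153210e+00, 1.86496898e-05, 2.91179746e+00]), 'force': array([ 0.58797719, -0.23699374,  0.92923085]), 'wrist_torque': array([ 0.07420466, -0.03946413, -0.04752363]), 'gripper_force': 0.0, 'gripper_width': 0.9968173814591017}
```

View pics/t.png

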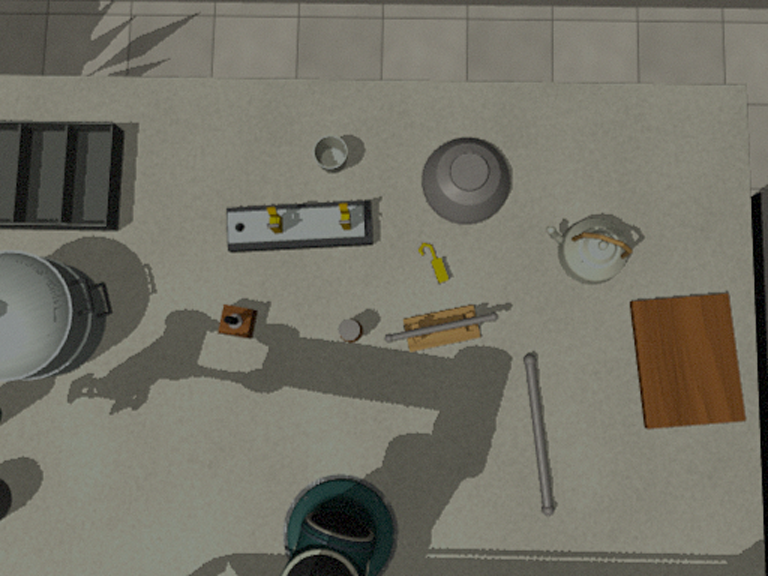

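View pics/s.png

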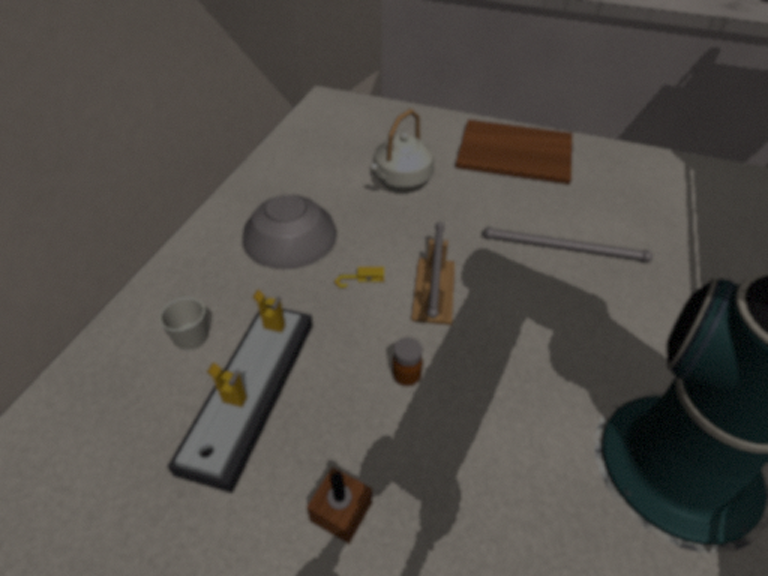

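Candidates for the rail: the bar on the rest at top px (256–332, 209–226), and the bar on the table at (348–371, 235–345). The one on the rest is smaller and lies in the notched rest, so it is the one meant. I'll check it in a crop.

Run:
```python
from h import *
a=cv2.imread('pics/top0.png');b=cv2.imread('pics/side0.png')
def c(im,x,y,w,h,s): 
    o=cv2.resize(im[y:y+h,x:x+w],None,fx=s,fy=s,interpolation=cv2.INTER_CUBIC)
    o=cv2.convertScaleAbs(o,alpha=1.5)
    for i in range(0,w,10): cv2.line(o,(i*s,0),(i*s,6 if i%50 else 14),(0,0,255),1)
    for i in range(0,h,10): cv2.line(o,(0,i*s),(6 if i%50 else 14,i*s),(0,0,255),1)
    return o
C=np.zeros((600,800,3),np.uint8)
C[:200,:500]=c(a,145,125,125,50,4) 
C[200:400,:340]=c(a,250,195,85,50,4)
C[200:400,340:500]=c(a,135,195,40,50,4)
C[:600,500:800]=c(b,110,180,100,150,4)[:600,:300]
C[400:600,:250]=c(b,200,310,50,60,5)[:200]
C[400:600,250:500]=c(b,268,145,50,75,5)[:200,:250]
cv2.imwrite('pics/crops.png',C)
# refined measurements
g=cv2.cvtColor(a,cv2.COLOR_BGR2HSV); s=cv2.cvtColor(b,cv2.COLOR_BGR2HSV)
for nm,h,(x0,y0,x1,y1) in(("top",g,(145,125,255,170)),("side",s,(105,185,210,325))):
    m=cv2.inRange(h,(15,130,60),(40,255,255)); z=np.zeros_like(m); z[y0:y1,x0:x1]=m[y0:y1,x0:x1]
    n,l,st,ce=cv2.connectedComponentsWithStats(z); print(nm,'yellow',[(st[i].tolist(),ce[i].round(1).tolist()) for i in range(1,n) if st[i][4]>5])
for n,t in(("top","pin"),("side","pin"),("top","block"),("top","rail"),("side","rail"),("top","rest"),("top","cup"),("top","jar"),("top","clip_hook"),("top","bowl")):
    arm.camera(n)
    for r in arm.silhouettes(t,n)[:3]:
        (cx,cy),(w,h),an=cv2.minAreaRect(np.argwhere(r["region"])[:,::-1].astype(np.float32)); print(n,t,round(r["conf"],2),round(cx,1),round(cy,1),round(w,1),round(h,1),round(an,1))
```

```text
top yellow [([226, 135, 7, 12, 63], [229.2, 140.7]), ([178, 138, 9, 12, 70], [182.1, 143.3]), ([227, 149, 7, 4, 21], [230.1, 150.4]), ([181, 152, 7, 3, 15], [184.0, 153.0])]
side yellow [([169, 194, 20, 27, 282], [179.4, 208.2]), ([139, 243, 25, 27, 351], [151.5, 256.8])]
top pin 0.51 156.0 214.5 7.0 10.0 90.0
top pin 0.46 288.9 174.5 29.7 9.1 57.5
side pin 0.67 225.5 327.0 24.0 15.0 90.0
top block 0.67 158.9 214.5 24.0 20.1 9.5
top rail 0.89 359.1 290.0 109.1 8.4 83.1
top rail 0.87 294.3 217.8 5.7 76.7 78.1
side rail 0.75 289.8 180.4 7.2 63.4 4.8
side rail 0.67 377.9 163.3 113.6 8.3 8.3
top rest 0.86 294.1 219.2 23.8 48.9 78.4
top cup 0.63 220.8 102.2 25.5 21.9 45.0
top jar 0.71 233.5 220.5 15.0 15.0 90.0
top bowl 0.8 309.0 120.0 58.0 58.0 90.0
```

View pics/crops.png

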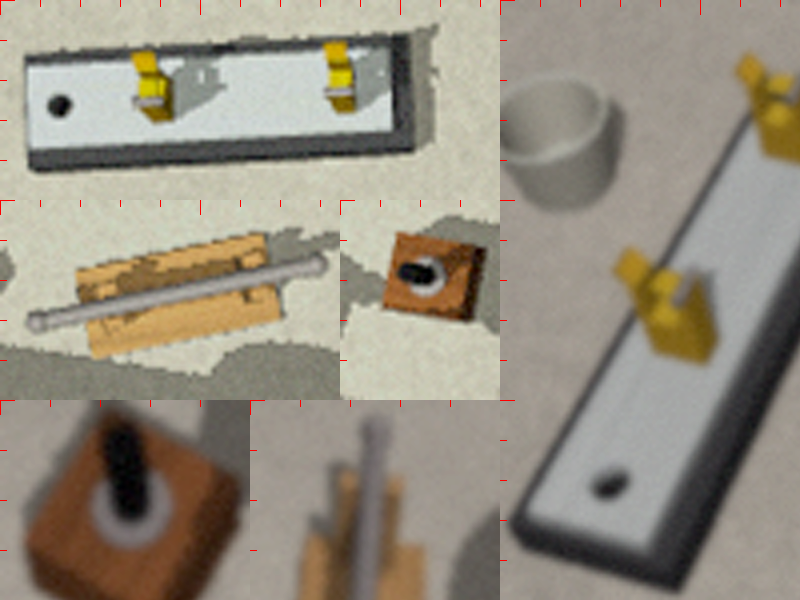

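The crops confirm the rail with end balls on the notched rest (top px 259,225 to 329,211). They also show the pin's flange at top px (157,213), and the bracket's hole at top (160,151) and side (137,301). The clips lie to the right of the hole.

Run:
```python
from h import *
from scipy.optimize import least_squares
I={n:cv2.imread(f'pics/{n}0.png') for n in("top","side")}
def dark(n,x0,y0,x1,y1):
    g=cv2.cvtColor(I[n],cv2.COLOR_BGR2GRAY).astype(float)[y0:y1,x0:x1]; w=np.clip(np.percentile(g,80)-25-g,0,None); ys,xs=np.mgrid[y0:y1,x0:x1]; return (w*xs).sum()/w.sum(),(w*ys).sum()/w.sum()
ht=dark("top",155,146,166,157); hs=dark("side",129,294,146,309)
print('hole px',ht,hs, at_z("top",*ht,.042),at_z("side",*hs,.042))
print('flange',at_z("top",156.7,213.4,.05),at_z("side",225.7,331.7,.05))
print('block top c',[at_z("top",*p,.046).round(4).tolist() for p in((149.5,203.5),(170.5,207.5),(166.5,225),(145.5,221.5))])
for p in((258.9,225.1),(329.1,211.0)): print('rail',at_z("top",*p,.07))
# plate edge in top: bright
g=cv2.cvtColor(I["top"],cv2.COLOR_BGR2GRAY).astype(float)
lo,up=[],[]
for u in range(155,240,1):
    c=g[128:170,u]; d=np.diff(c)
    k=np.argmin(d[18:36])+18; lo.append(at_z("top",u,128+k+.5,.042)[:2])
    # upper
    k=np.argmax(d[3:16])+3; up.append(at_z("top",u,128+k+.5,.042)[:2])
for n,e in(("lo",lo),("up",up)):
    e=np.array(e); p=np.polyfit(e[:,1],e[:,0],1)
    for _ in range(5):
        r=e[:,0]-np.polyval(p,e[:,1]); k=abs(r)<max(.002,1.5*np.median(abs(r))); p=np.polyfit(e[k,1],e[k,0],1)
    print(n,p,k.sum(),'x at y .11/.3:',np.polyval(p,[.1,.3]))
for t,P in(("cup",at_z("top",218.5,103,.03)),("jar",at_z("top",233,220.5,.05)),("bowl",at_z("top",310,121,.04))): print(t,P)
print('clips',at_z("top",182.1,143.3,.1),at_z("top",229.2,140.7,.1))
```

```text
hole px (np.float64(159.51237396883593), np.float64(151.09578368469295)) (np.float64(137.24524524524526), np.float64(301.0905905905906)) [0.61399028 0.22062428 0.042     ] [0.6134798  0.22233659 0.042     ]
flange [0.42146036 0.21855995 0.05      ] [0.42097286 0.22226169 0.05      ]
block top c [[0.4513, 0.2429, 0.046], [0.4403, 0.1785, 0.046], [0.3872, 0.1884, 0.046], [0.3966, 0.2524, 0.046]]
rail [ 0.39153583 -0.0909059   0.07      ]
rail [ 0.43704508 -0.29768868  0.07      ]
lo [-0.07036268  0.59667759] 78 x at y .11/.3: [0.58964132 0.57556878]
up [-0.06842698  0.66270376] 66 x at y .11/.3: [0.65586106 0.64217567]
cup [0.77297125 0.04468975 0.03      ]
jar [ 0.40439521 -0.01234617  0.05      ]
bowl [ 0.71689528 -0.24201472  0.04      ]
clips [0.62684075 0.13958903 0.1       ] [0.63694423 0.00090458 0.1       ]
```

```bash
cat > go.py <<'E'
import sys; from h import *
from scipy.spatial.transform import Rotation as R
def go(x,y,z,yaw):
    s=arm.get_state(); A=R.from_euler('xyz',s["eef_rot"]); B=R.from_euler('xyz',[np.pi,0,yaw])
    print('turn',((A.inv()*B).as_rotvec()/(np.pi/2)).round(4),'shift',(A.inv().apply(np.array([x,y,z])-s["tool_pos"])/.4).round(4),'t',round(s["time"],2),'F',s["force"].round(1),'pos',s["tool_pos"].round(4),'rpy',s["eef_rot"].round(4),'w',round(s["gripper_width"],3))
if __name__=="__main__": go(*map(float,sys.argv[1:]))
E
python3 go.py .421 .2195 .23 1.64
```

```text
turn [ 0.     -0.      0.8097] shift [-0.8999 -0.9135  0.0032] t 2.5 F [0.3 0.9 0.3] pos [0.1537 0.6573 0.2313] rpy [ 3.1416 -0.      2.9118] w 0.999
```

Request:
servo_tool([
  [[0, 0, 0.81], [-0.9, -0.9135, 0], 1],
  [[0, 0, 0.81], [-0.9, -0.9135, 0], 1],
  [[0, 0, 0.81], [-0.9, -0.9135, 0], 1],
  [[0, 0, 0.81], [-0.9, -0.9135, 0], 1],
  [[0, 0, 0.81], [-0.9, -0.9135, 0], 1],
  [[0, 0, 0.81], [-0.9, -0.9135, 0], 1],
  [[0, 0, 0.81], [-0.9, -0.9135, 0], 1],
  [[0, 0, 0.81], [-0.9, -0.9135, 0], 1],
], squeeze=60)

```text
time: 3.3
tool_pos: [0.3629, 0.3142, 0.2317]
eef_rot: [3.141, -0.001, 1.706]
force: [0.7, 0.2, 0.9]
gripper_width: 0.996
gripper_force: 0.0
```

```bash
python3 go.py .421 .2195 .15 1.64
```

```text
turn [ 0.0007 -0.0004  0.0421] shift [-0.2542  0.1118  0.2042] t 3.3 F [0.7 0.2 0.9] pos [0.3629 0.3142 0.2317] rpy [ 3.1405e+00 -5.0000e-04  1.7061e+00] w 0.996
```

Request:
servo_tool([
  [[0, 0, 0.042], [-0.254, 0.112, 0.2], 1],
  [[0, 0, 0.042], [-0.254, 0.112, 0.2], 1],
  [[0, 0, 0.042], [-0.254, 0.112, 0.2], 1],
  [[0, 0, 0.042], [-0.254, 0.112, 0.2], 1],
  [[0, 0, 0.042], [-0.254, 0.112, 0.2], 1],
  [[0, 0, 0.042], [-0.254, 0.112, 0.2], 1],
  [[0, 0, 0.042], [-0.254, 0.112, 0.2], 1],
  [[0, 0, 0.042], [-0.254, 0.112, 0.2], 1],
])

```text
time: 4.1
tool_pos: [0.4211, 0.2228, 0.1523]
eef_rot: [3.14, -0.001, 1.648]
force: [-0.7, -0.0, -0.1]
gripper_width: 0.999
gripper_force: 0.0
```

```bash
python3 go.py .421 .2195 .062 1.64
python3 - <<'E'
from h import *
p=arm.get_state()["tool_pos"]
C=[]
for n in("top","side"):
    im=snap(n,n+'1.png')[:,:,::-1]; q=proj(n,[p,[.421,.2195,.102],[.421,.2195,.05]]); print(n,q.round(1).tolist())
    x,y=(q[0]-[40,30]).astype(int); x=max(x,0); y=min(max(y,0),384-75)
    o=cv2.convertScaleAbs(cv2.resize(im[y:y+75,x:x+80],(400,375),interpolation=cv2.INTER_CUBIC),alpha=1.5)
    for k,c in zip(q,((0,0,255),(0,255,0),(255,0,0))): cv2.circle(o,tuple(int(v) for v in (k+.5-[x,y])*5),3,c,-1)
    C.append(o)
cv2.imwrite('pics/c1.png',np.hstack(C))
E
```

```text
turn [ 0.0011 -0.0005  0.0048] shift [-0.0083 -0.0012  0.2258] t 4.1 F [-0.7 -0.  -0.1] pos [0.4211 0.2228 0.1523] rpy [ 3.1398e+00 -8.0000e-04  1.6476e+00] w 0.999
top [[145.6, 211.5], [151.7, 212.6], [156.4, 213.5]]
side [[222.1, 306.8], [224.6, 318.2], [226.3, 330.3]]
```

View pics/c1.png

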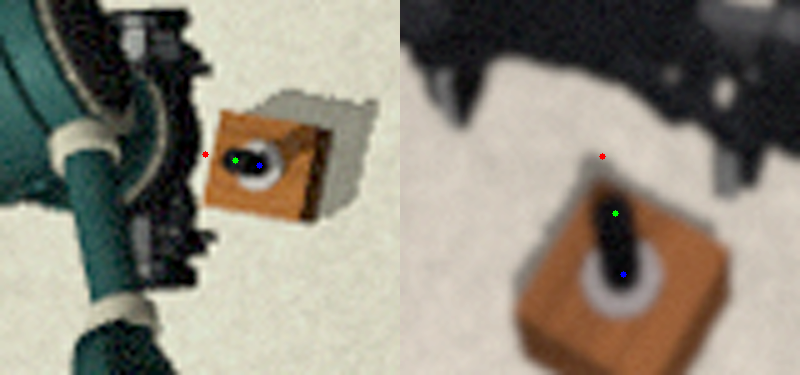

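The pin stands between the open fingers (top px ~157,213; side ~226,331), and the projected points match in both views. I'll go down and grip.

Request:
servo_tool([
  [[0, 0, 0.005], [-0.005, -0.001, 0.08], 1],
  [[0, 0, 0.005], [-0.005, -0.001, 0.16], 1],
  [[0, 0, 0.005], [-0.005, -0.001, 0.225], 1],
  [[0, 0, 0.005], [-0.005, -0.001, 0.225], 1],
  [[0, 0, 0.005], [-0.005, -0.001, 0.225], 1],
  [[0, 0, 0.005], [-0.005, -0.001, 0.225], -1],
  [[0, 0, 0.005], [-0.005, -0.001, 0.225], -1],
  [[0, 0, 0.005], [-0.005, -0.001, 0.225], -1],
], squeeze=60)

```text
time: 5.0
tool_pos: [0.4217, 0.2201, 0.0627]
eef_rot: [3.139, -0.001, 1.638]
force: [0.6, -0.6, -0.0]
gripper_width: 0.513
gripper_force: 0.0
```

Request:
servo_tool([
  [[0, 0, 0], [0, 0, 0], -1],
  [[0, 0, 0], [0, 0, 0], -1],
  [[0, 0, 0], [0, 0, 0], -1],
  [[0, 0, 0], [0, 0, 0], -1],
  [[0, 0, 0], [0, 0, 0], -1],
  [[0, 0, 0], [0, 0, 0], -1],
  [[0, 0, 0], [0, 0, 0], -1],
  [[0, 0, 0], [0, 0, 0], -1],
])

```text
time: 5.8
tool_pos: [0.421, 0.2197, 0.0619]
eef_rot: [3.141, -0.0, 1.638]
force: [-1.2, -0.4, 6.2]
gripper_width: 0.174
gripper_force: 58.3
```

```bash
python3 go.py .421 .2205 .18 1.64
```

```text
turn [ 0.0004 -0.0001 -0.0013] shift [ 0.0021  0.0004 -0.2953] t 5.8 F [-1.2 -0.4  6.2] pos [0.421  0.2197 0.0619] rpy [ 3.141e+00 -2.000e-04  1.638e+00] w 0.174
```

Request:
servo_tool([
  [[0, 0, 0], [0, 0, -0.1], -1],
  [[0, 0, 0], [0, 0, -0.2], -1],
  [[0, 0, 0], [0, 0, -0.25], -1],
  [[0, 0, 0], [0, 0, -0.25], -1],
  [[0, 0, 0], [0, 0, -0.25], -1],
  [[0, 0, 0], [0, 0, -0.25], -1],
  [[0, 0, 0], [0, 0, -0.25], -1],
  [[0, 0, 0], [0, 0, -0.25], -1],
])

```text
time: 6.6
tool_pos: [0.4196, 0.2191, 0.1597]
eef_rot: [-3.139, 0.001, 1.638]
force: [-0.1, -0.1, -1.4]
gripper_width: 0.172
gripper_force: 60.5
```

```bash
python3 go.py .6138 .2205 .14 1.64
```

```text
turn [-0.0017  0.0006 -0.0013] shift [-0.029   0.4847  0.048 ] t 6.6 F [-0.1 -0.1 -1.4] pos [0.4196 0.2191 0.1597] rpy [-3.1389e+00  1.0000e-03  1.6380e+00] w 0.172
```

Request:
servo_tool([
  [[0, 0, 0], [-0.029, 0.12, 0.048], -1],
  [[0, 0, 0], [-0.029, 0.24, 0.048], -1],
  [[0, 0, 0], [-0.029, 0.36, 0.048], -1],
  [[0, 0, 0], [-0.029, 0.44, 0.048], -1],
  [[0, 0, 0], [-0.029, 0.485, 0.048], -1],
  [[0, 0, 0], [-0.029, 0.485, 0.048], -1],
  [[0, 0, 0], [-0.029, 0.485, 0.048], -1],
  [[0, 0, 0], [-0.029, 0.485, 0.048], -1],
])

```text
time: 7.4
tool_pos: [0.6134, 0.2208, 0.1413]
eef_rot: [-3.139, 0.0, 1.638]
force: [-0.1, -0.0, -0.4]
gripper_width: 0.168
gripper_force: 60.6
```

```bash
python3 go.py .6138 .2175 .105 1.64
python3 - <<'E'
from h import *
p=arm.get_state()["tool_pos"]
im=snap("side",'side2.png')[:,:,::-1]
q=proj("side",[p-[0,0,.054],p-[0,0,.016],[.6138,.2215,.042]]); print(q.round(1).tolist())
x,y=(q[2]-[40,40]).astype(int)
o=cv2.convertScaleAbs(cv2.resize(im[y:y+60,x:x+80],(800,600),interpolation=cv2.INTER_CUBIC),alpha=1.6)
for k,c in zip(q,((0,0,255),(0,255,0),(255,0,0))): cv2.circle(o,tuple(int(v) for v in (k+.5-[x,y])*10),3,c,-1)
print(x,y);cv2.imwrite('pics/c2.png',o)
E
```

```text
turn [-0.0013  0.0003 -0.0011] shift [-0.0083  0.0006  0.0907] t 7.4 F [-0.1 -0.  -0.4] pos [0.6134 0.2208 0.1413] rpy [-3.1395e+00  4.0000e-04  1.6382e+00] w 0.168
[[132.3, 289.3], [127.4, 279.2], [137.3, 300.7]]
97 260
```

View pics/c2.png

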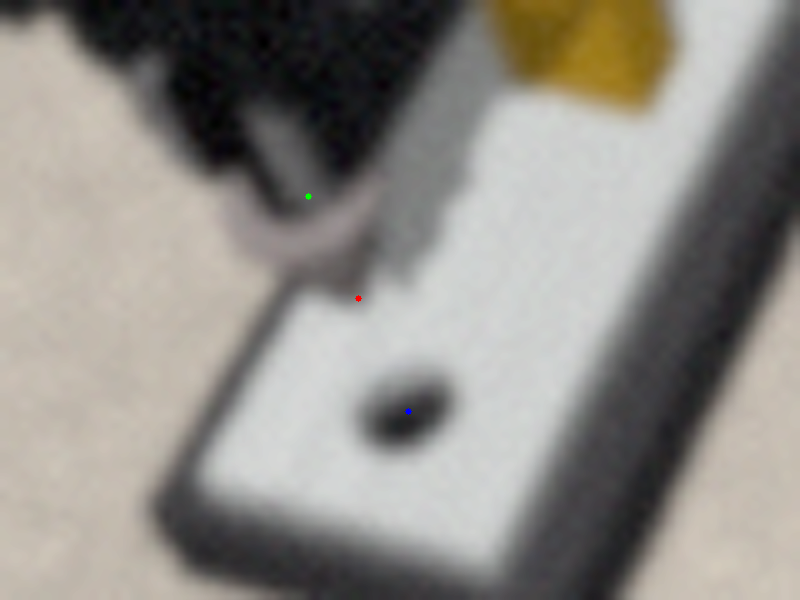

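The pin's tip is at side px (~131.5,290), within about 1 px of the prediction. The hole is at (137,301), so I'll go down and watch the force.

Request:
servo_tool([
  [[0, 0, 0], [-0.0085, 0.0005, 0.03], -1],
  [[0, 0, 0], [-0.0085, 0.0005, 0.06], -1],
  [[0, 0, 0], [-0.0085, 0.0005, 0.08], -1],
  [[0, 0, 0], [-0.0085, 0.0005, 0.095], -1],
  [[0, 0, 0], [-0.0085, 0.0005, 0.105], -1],
  [[0, 0, 0], [-0.0085, 0.0005, 0.115], -1],
  [[0, 0, 0], [-0.0085, 0.0005, 0.12], -1],
  [[0, 0, 0], [-0.0085, 0.0005, 0.12], -1],
])

```text
time: 8.25
tool_pos: [0.6153, 0.2176, 0.0939]
eef_rot: [-3.141, 0.0, 1.638]
force: [0.4, -1.5, -0.9]
gripper_width: 0.172
gripper_force: 60.6
```

```bash
python3 go.py .6138 .2172 .082 1.64; python3 -c "
from h import *
print(arm.get_state()['wrist_torque'])"
```

```text
turn [-0.0001  0.     -0.0013] shift [-0.0008 -0.0039  0.0297] t 8.25 F [ 0.4 -1.5 -0.9] pos [0.6153 0.2176 0.0939] rpy [-3.1414  0.      1.638 ] w 0.172
[ 0.00036207 -0.03763399 -0.05170706]
```

Request:
servo_tool([
  [[0, 0, 0], [0, -0.002, 0.01], -1],
  [[0, 0, 0], [0, -0.002, 0.02], -1],
  [[0, 0, 0], [0, -0.002, 0.025], -1],
  [[0, 0, 0], [0, -0.002, 0.03], -1],
  [[0, 0, 0], [0, -0.002, 0.035], -1],
  [[0, 0, 0], [0, -0.002, 0.04], -1],
  [[0, 0, 0], [0, -0.002, 0.04], -1],
  [[0, 0, 0], [0, -0.002, 0.04], -1],
])

```text
time: 9.05
tool_pos: [0.6149, 0.218, 0.0783]
eef_rot: [3.141, -0.001, 1.638]
force: [1.4, 1.5, -0.2]
gripper_width: 0.174
gripper_force: 60.6
```

```bash
python3 go.py .6138 .2172 .082 1.64; python3 -c "
from h import *
print(arm.get_state()['wrist_torque'])"
```

```text
turn [ 0.0006 -0.0004 -0.0013] shift [-0.0017 -0.0029 -0.0094] t 9.05 F [ 1.4  1.5 -0.2] pos [0.6149 0.218  0.0783] rpy [ 3.1407e+00 -6.0000e-04  1.6380e+00] w 0.174
[ 0.464093   -0.18258951  0.00809914]
```

Request:
servo_tool([
  [[0, 0, 0], [0, 0, 0.005], -1],
  [[0, 0, 0], [0, 0, 0.01], -1],
  [[0, 0, 0], [0, 0, 0.015], -1],
  [[0, 0, 0], [0, 0, 0.02], -1],
  [[0, 0, 0], [0, 0, 0.025], -1],
  [[0, 0, 0], [0, 0, 0.025], -1],
  [[0, 0, 0], [0, 0, 0.025], -1],
  [[0, 0, 0], [0, 0, 0.025], -1],
])

```text
time: 9.85
tool_pos: [0.6149, 0.2171, 0.068]
eef_rot: [3.141, 0.001, 1.638]
force: [2.1, -0.4, 0.5]
gripper_width: 0.167
gripper_force: 60.5
```

```bash
python3 go.py .6138 .2172 .058 1.64; python3 -c "
from h import *
print(arm.get_state()['wrist_torque'])"
```

```text
turn [ 0.0003  0.0004 -0.0012] shift [ 0.0004 -0.0027  0.025 ] t 9.85 F [ 2.1 -0.4  0.5] pos [0.6149 0.2171 0.068 ] rpy [3.1411e+00 6.0000e-04 1.6380e+00] w 0.167
[-0.23435059 -0.47523984  0.02633909]
```

Request:
servo_tool([
  [[0, 0, 0], [0, 0.001, 0.005], -1],
  [[0, 0, 0], [0, 0.001, 0.01], -1],
  [[0, 0, 0], [0, 0.001, 0.015], -1],
  [[0, 0, 0], [0, 0.001, 0.02], -1],
  [[0, 0, 0], [0, 0.001, 0.023], -1],
  [[0, 0, 0], [0, 0.001, 0.025], -1],
  [[0, 0, 0], [0, 0.001, 0.026], -1],
  [[0, 0, 0], [0, 0.001, 0.026], -1],
])

```text
time: 10.65
tool_pos: [0.6152, 0.2164, 0.058]
eef_rot: [-3.142, 0.002, 1.638]
force: [0.9, -6.1, 5.3]
gripper_width: 0.165
gripper_force: 61.0
```

```bash
python3 go.py .6138 .2172 .058 1.64; python3 -c "
from h import *
print(arm.get_state()['wrist_torque'])"
```

```text
turn [-0.0001  0.0011 -0.0011] shift [ 0.0023 -0.0032  0.    ] t 10.65 F [ 0.9 -6.1  5.3] pos [0.6152 0.2164 0.058 ] rpy [-3.1415e+00  1.8000e-03  1.6382e+00] w 0.165
[-1.12738821 -0.17827928  0.05294317]
```

Request:
servo_tool([
  [[0, 0, 0], [-0.001, 0, 0.001], -1],
  [[0, 0, 0], [-0.002, 0, 0.002], -1],
  [[0, 0, 0], [-0.002, 0, 0.003], -1],
  [[0, 0, 0], [-0.002, 0, 0.004], -1],
  [[0, 0, 0], [-0.002, 0, 0.005], -1],
  [[0, 0, 0], [-0.002, 0, 0.005], -1],
  [[0, 0, 0], [-0.002, 0, 0.005], -1],
  [[0, 0, 0], [-0.002, 0, 0.005], -1],
])

```text
time: 11.45
tool_pos: [0.6153, 0.2162, 0.0578]
eef_rot: [3.141, 0.001, 1.638]
force: [-3.5, -6.0, 12.9]
gripper_width: 0.169
gripper_force: 62.1
```

```bash
python3 go.py .6138 .2172 .058 1.64; python3 -c "
from h import *
print(arm.get_state()['wrist_torque'])"
```

```text
turn [ 0.0001  0.0006 -0.0012] shift [ 0.0028 -0.0035 -0.0004] t 11.45 F [-3.5 -6.  12.9] pos [0.6153 0.2162 0.0578] rpy [3.1414e+00 9.0000e-04 1.6381e+00] w 0.169
[-0.97823105  0.58332702  0.02671747]
```

Request:
servo_tool([
  [[0, 0, 0], [-0.001, 0, 0], -1],
  [[0, 0, 0], [-0.001, 0, 0], 1],
  [[0, 0, 0], [-0.001, 0, 0], 1],
  [[0, 0, 0], [-0.001, 0, 0], 1],
  [[0, 0, 0], [-0.001, 0, 0], 1],
  [[0, 0, 0], [-0.001, 0, 0], 1],
  [[0, 0, 0], [-0.001, 0, 0], 1],
  [[0, 0, 0], [-0.001, 0, 0], 1],
])

```text
time: 12.25
tool_pos: [0.615, 0.2164, 0.0555]
eef_rot: [-3.141, -0.0, 1.638]
force: [-0.6, 0.8, 0.6]
gripper_width: 1.002
gripper_force: 0.0
```

Request:
servo_tool([
  [[0, 0, 0], [0, 0, -0.05], 1],
  [[0, 0, 0], [0, 0, -0.15], 1],
  [[0, 0, 0], [0, 0, -0.25], 1],
  [[0, 0, 0], [0, -0.12, -0.35], 1],
  [[0, 0, 0], [0, -0.24, -0.35], 1],
  [[0, 0, 0], [-0.12, -0.36, -0.35], 1],
  [[0, 0, 0], [-0.24, -0.48, -0.35], 1],
  [[0, 0, 0], [-0.36, -0.5, -0.35], 1],
])

```text
time: 13.05
tool_pos: [0.4363, 0.0921, 0.1956]
eef_rot: [-3.142, -0.0, 1.641]
force: [1.2, -1.9, 0.2]
gripper_width: 0.999
gripper_force: 0.0
```

```bash
python3 go.py .4143 -.1943 .18 1.787
python3 - <<'E'
from h import *
C=[]
for n in("top","side"):
    im=snap(n,n+'3.png')[:,:,::-1]; q=proj(n,[[.6150,.2162,.046],[.6150,.2162,.098]]); print(n,q.round(1).tolist())
    x,y=(q[0]-[25,45]).astype(int); x=max(x,0); y=min(max(y,0),384-75)
    o=cv2.convertScaleAbs(cv2.resize(im[y:y+75,x:x+80],(400,375),interpolation=cv2.INTER_CUBIC),alpha=1.5)
    for k,c in zip(q,((0,0,255),(0,255,0))): cv2.circle(o,tuple(int(v) for v in (k+.5-[x,y])*5),2,c,-1)
    C.append(o); print(x,y)
cv2.imwrite('pics/c3.png',np.hstack(C))
E
```

```text
turn [-0.     -0.0002 -0.0929] shift [-0.7105 -0.1051  0.0388] t 13.05 F [ 1.2 -1.9  0.2] pos [0.4363 0.0921 0.1956] rpy [-3.1415e+00 -2.0000e-04  1.6411e+00] w 0.999
top [[160.6, 150.5], [156.2, 147.0]]
135 105
side [[137.8, 297.2], [131.6, 284.2]]
112 252
```

View pics/c3.png

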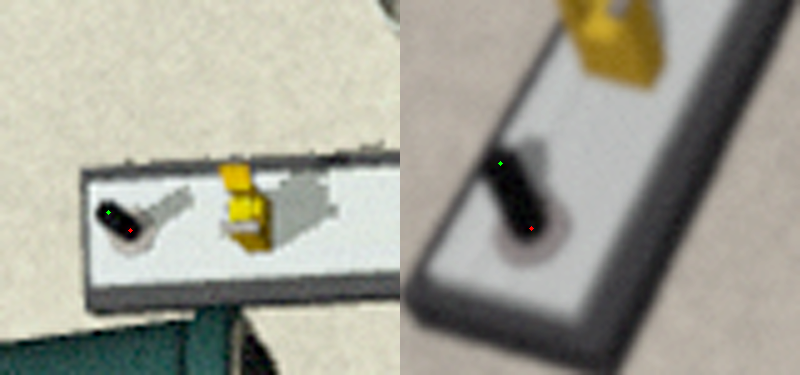

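The pin is in the bracket with its flange on the plate, at top px (~161,151) and side (~138,298). Next is the rail.

Request:
servo_tool([
  [[0, 0, -0.093], [-0.12, -0.02, 0], 1],
  [[0, 0, -0.093], [-0.24, -0.04, 0], 1],
  [[0, 0, -0.093], [-0.36, -0.06, 0], 1],
  [[0, 0, -0.093], [-0.48, -0.08, 0], 1],
  [[0, 0, -0.093], [-0.6, -0.105, 0.03], 1],
  [[0, 0, -0.093], [-0.7, -0.105, 0.1], 1],
  [[0, 0, -0.093], [-0.71, -0.105, 0.15], 1],
  [[0, 0, -0.093], [-0.71, -0.105, 0.15], 1],
])

```text
time: 13.95
tool_pos: [0.4139, -0.194, 0.1327]
eef_rot: [-3.137, -0.004, 1.781]
force: [-0.3, 0.6, -1.4]
gripper_width: 0.999
gripper_force: 0.0
```

```bash
python3 go.py .4143 -.1943 .051 1.787
python3 - <<'E'
from h import *
p=arm.get_state()["tool_pos"]
im=snap("side",'side4.png')[:,:,::-1]
for r in arm.silhouettes("rail","side")[:3]: print(round(r["conf"],2),list(map(int,r["extent"])))
d=np.array([-np.sin(.2166),np.cos(.2166),0])*.105; m=np.array([.4143,-.1943,.07])
q=proj("side",[p,m+d,m-d,m]); print(q.round(1).tolist())
x,y=(260,130)
o=cv2.convertScaleAbs(cv2.resize(im[y:y+96,x:x+80],(500,600),interpolation=cv2.INTER_CUBIC),alpha=1.5)
for k,c in zip(q,((0,0,255),(0,255,0),(0,255,0),(255,0,0))): cv2.circle(o,tuple(int(v) for v in (k+.5-[x,y])*6.25),3,c,-1)
cv2.imwrite('pics/c4.png',o)
E
```

```text
turn [-0.0028 -0.0026 -0.0039] shift [-0.0017  0.0018  0.2042] t 13.95 F [-0.3  0.6 -1.4] pos [ 0.4139 -0.194   0.1327] rpy [-3.1371 -0.0041  1.7808] w 0.999
0.87 [287, 148, 295, 211]
0.75 [322, 153, 431, 179]
[[293.0, 159.3], [288.4, 208.1], [293.4, 151.0], [291.1, 177.3]]
```

View pics/c4.png

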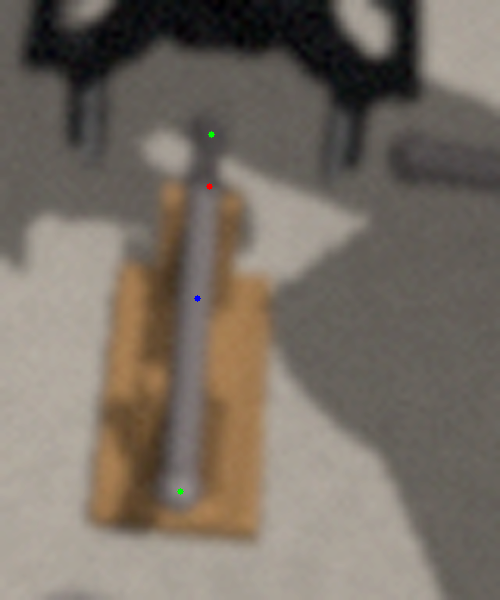

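The rail lies centred between the fingers. Its end balls are at side px (289,208) and (293,150), which match the projections. I'll go down and grip.

Request:
servo_tool([
  [[0, 0, -0.004], [-0.0015, 0.002, 0.07], 1],
  [[0, 0, -0.004], [-0.0015, 0.002, 0.14], 1],
  [[0, 0, -0.004], [-0.0015, 0.002, 0.2], 1],
  [[0, 0, -0.004], [-0.0015, 0.002, 0.203], 1],
  [[0, 0, -0.004], [-0.0015, 0.002, 0.203], 1],
  [[0, 0, -0.004], [-0.0015, 0.002, 0.203], -1],
  [[0, 0, -0.004], [-0.0015, 0.002, 0.203], -1],
  [[0, 0, -0.004], [-0.0015, 0.002, 0.203], -1],
], squeeze=60)

```text
time: 14.85
tool_pos: [0.418, -0.1947, 0.0558]
eef_rot: [3.14, 0.002, 1.79]
force: [0.1, 0.2, 0.4]
gripper_width: 0.514
gripper_force: 0.0
```

Request:
servo_tool([
  [[0, 0, 0], [0, 0, 0], -1],
  [[0, 0, 0], [0, 0, 0], -1],
  [[0, 0, 0], [0, 0, 0], -1],
  [[0, 0, 0], [0, 0, 0], -1],
  [[0, 0, 0], [0, 0, 0], -1],
  [[0, 0, 0], [0, 0, 0], -1],
  [[0, 0, 0], [0, 0, 0], -1],
  [[0, 0, 0], [0, 0, 0], -1],
])

```text
time: 15.65
tool_pos: [0.4171, -0.1945, 0.0549]
eef_rot: [3.141, 0.0, 1.79]
force: [-1.5, -0.5, 5.9]
gripper_width: 0.138
gripper_force: 58.5
```

```bash
python3 go.py .4143 -.1943 .18 1.787
```

```text
turn [0.0002 0.0002 0.0021] shift [ 0.0019 -0.0067 -0.3129] t 15.65 F [-1.5 -0.5  5.9] pos [ 0.4171 -0.1945  0.0549] rpy [3.1413e+00 3.0000e-04 1.7902e+00] w 0.138
```

Request:
servo_tool([
  [[0, 0, 0], [0, 0, -0.04], -1],
  [[0, 0, 0], [0, 0, -0.1], -1],
  [[0, 0, 0], [0, 0, -0.2], -1],
  [[0, 0, 0], [0, 0, -0.3], -1],
  [[0, 0, 0.05], [0.05, 0.05, -0.33], -1],
  [[0, 0, 0.094], [0.15, 0.15, -0.33], -1],
  [[0, 0, 0.094], [0.25, 0.25, -0.33], -1],
  [[0, 0, 0.094], [0.35, 0.35, -0.33], -1],
])

```text
time: 16.45
tool_pos: [0.5129, -0.0424, 0.1861]
eef_rot: [3.142, 0.0, 1.642]
force: [0.6, -1.9, -1.0]
gripper_width: 0.139
gripper_force: 58.7
```

```bash
python3 go.py .6249 .0668 .17 1.641
```

```text
turn [0.     0.0001 0.0004] shift [0.2524 0.2987 0.0402] t 16.45 F [ 0.6 -1.9 -1. ] pos [ 0.5129 -0.0424  0.1861] rpy [3.1416e+00 2.0000e-04 1.6417e+00] w 0.139
```

Request:
servo_tool([
  [[0, 0, 0], [0.07, 0.08, 0], -1],
  [[0, 0, 0], [0.14, 0.16, 0], -1],
  [[0, 0, 0], [0.2, 0.24, 0], -1],
  [[0, 0, 0], [0.24, 0.28, 0.01], -1],
  [[0, 0, 0], [0.24, 0.285, 0.04], -1],
  [[0, 0, 0], [0.24, 0.285, 0.04], -1],
  [[0, 0, 0], [0.24, 0.285, 0.04], -1],
  [[0, 0, 0], [0.24, 0.285, 0.04], -1],
])

```text
time: 17.25
tool_pos: [0.6184, 0.0591, 0.1702]
eef_rot: [-3.141, 0.0, 1.642]
force: [0.5, 0.4, -1.7]
gripper_width: 0.138
gripper_force: 58.7
```

```bash
python3 go.py .6249 .0668 .125 1.641
python3 - <<'E'
from h import *
p=arm.get_state()["tool_pos"]; s=np.array([.6254,.0668,.084]); d=np.array([-np.sin(.07),np.cos(.07),0]); e=np.array([d[1],-d[0],0])
C=[]
for n,w,h in(("top",80,50),("side",80,90)):
    im=snap(n,n+'5.png')[:,:,::-1]; m=p+[0,0,.015]
    q=proj(n,[m+.105*d,m-.105*d]+[s+k*.07*d+j*e+[0,0,.033] for k in(1,-1) for j in(-.012,.008)]+[s+.15*d-[0,0,.042]]); print(n,q.round(1).tolist())
    c=proj(n,[s])[0]; x,y=(c-[w/2,h/2]).astype(int); f=6
    o=cv2.convertScaleAbs(cv2.resize(im[y:y+h,x:x+w],None,fx=f,fy=f,interpolation=cv2.INTER_CUBIC),alpha=1.6)
    for i,k in enumerate(q): cv2.circle(o,tuple(int(v) for v in (k+.5-[x,y])*f),2,(0,0,255) if i<2 else (255,0,0),-1)
    C.append(o)
cv2.imwrite('pics/c5.png',cv2.resize(np.hstack([cv2.copyMakeBorder(C[0],0,540-300,0,0,0),C[1]]),None,fx=.83,fy=.83))
E
```

```text
turn [-0.0005  0.0001  0.0004] shift [0.018  0.0176 0.1131] t 17.25 F [ 0.5  0.4 -1.7] pos [0.6184 0.0591 0.1702] rpy [-3.1408e+00  2.0000e-04  1.6416e+00] w 0.138
top [[166.8, 142.0], [243.2, 138.0], [182.0, 148.2], [181.8, 141.5], [230.1, 145.7], [229.8, 138.9], [160.9, 150.8]]
side [[138.2, 236.4], [184.5, 161.9], [154.7, 246.2], [145.6, 244.0], [183.0, 196.6], [174.9, 194.8], [138.3, 298.3]]
```

View pics/c5.png

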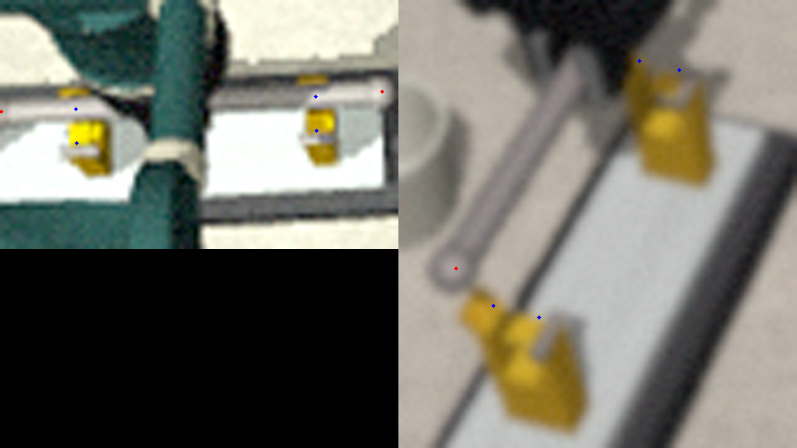

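The rail is above the clips and its +y end ball is at side px (~138,236) as projected. The clips match the predicted seat, so I'll centre the rail and lower it.

Request:
servo_tool([
  [[0, 0, 0], [0.018, 0.0175, 0.03], -1],
  [[0, 0, 0], [0.018, 0.0175, 0.06], -1],
  [[0, 0, 0], [0.018, 0.0175, 0.09], -1],
  [[0, 0, 0], [0.018, 0.0175, 0.11], -1],
  [[0, 0, 0], [0.018, 0.0175, 0.11], -1],
  [[0, 0, 0], [0.018, 0.0175, 0.11], -1],
  [[0, 0, 0], [0.018, 0.0175, 0.11], -1],
  [[0, 0, 0], [0.018, 0.0175, 0.11], -1],
])

```text
time: 18.15
tool_pos: [0.6264, 0.0679, 0.1272]
eef_rot: [3.14, 0.0, 1.643]
force: [0.0, -0.0, -1.3]
gripper_width: 0.142
gripper_force: 58.8
```

```bash
python3 go.py .6249 .0668 .069 1.641
```

```text
turn [0.001  0.     0.0011] shift [-0.0024 -0.004   0.1456] t 18.15 F [ 0.  -0.  -1.3] pos [0.6264 0.0679 0.1272] rpy [3.1401 0.     1.6427] w 0.142
```

Request:
servo_tool([
  [[0, 0, 0], [-0.002, -0.0035, 0.02], -1],
  [[0, 0, 0], [-0.002, -0.0035, 0.04], -1],
  [[0, 0, 0], [-0.002, -0.0035, 0.055], -1],
  [[0, 0, 0], [-0.002, -0.0035, 0.07], -1],
  [[0, 0, 0], [-0.002, -0.0035, 0.08], -1],
  [[0, 0, 0], [-0.002, -0.0035, 0.085], -1],
  [[0, 0, 0], [-0.002, -0.0035, 0.085], -1],
  [[0, 0, 0], [-0.002, -0.0035, 0.085], -1],
])

```text
time: 18.95
tool_pos: [0.626, 0.067, 0.0939]
eef_rot: [3.138, 0.0, 1.643]
force: [-0.4, -0.0, 5.0]
gripper_width: 0.141
gripper_force: 59.3
```

```bash
python3 go.py .6249 .0668 .069 1.641; python3 -c "
from h import *
print(arm.get_state()['wrist_torque'])"
```

```text
turn [0.0021 0.     0.0011] shift [-0.0004 -0.003   0.0623] t 18.95 F [-0.4 -0.   5. ] pos [0.626  0.067  0.0939] rpy [3.1383 0.     1.6427] w 0.141
[-0.01658835 -0.00576512 -0.00924466]
```

Request:
servo_tool([
  [[0, 0, 0], [0, -0.002, 0.01], -1],
  [[0, 0, 0], [0, -0.002, 0.02], -1],
  [[0, 0, 0], [0, -0.002, 0.03], -1],
  [[0, 0, 0], [0, -0.002, 0.04], -1],
  [[0, 0, 0], [0, -0.002, 0.048], -1],
  [[0, 0, 0], [0, -0.002, 0.054], -1],
  [[0, 0, 0], [0, -0.002, 0.058], -1],
  [[0, 0, 0], [0, -0.002, 0.058], -1],
])

```text
time: 19.75
tool_pos: [0.6247, 0.0669, 0.0692]
eef_rot: [3.139, -0.0, 1.642]
force: [5.8, 0.6, -1.1]
gripper_width: 0.139
gripper_force: 59.1
```

```bash
python3 go.py .6249 .0668 .069 1.641; python3 -c "
from h import *
print(arm.get_state()['wrist_torque'])"
```

```text
turn [ 0.0014 -0.      0.0009] shift [-0.0004  0.0005  0.0005] t 19.75 F [ 5.8  0.6 -1.1] pos [0.6247 0.0669 0.0692] rpy [ 3.1394e+00 -1.0000e-04  1.6425e+00] w 0.139
[ 0.05580829 -0.90437371 -0.0610087 ]
```

Request:
servo_tool([
  [[0, 0, 0], [0, 0.002, 0.001], -1],
  [[0, 0, 0], [0, 0.002, 0.003], -1],
  [[0, 0, 0], [0, 0.002, 0.005], -1],
  [[0, 0, 0], [0, 0.002, 0.006], -1],
  [[0, 0, 0], [0, 0.002, 0.007], -1],
  [[0, 0, 0], [0, 0.002, 0.007], -1],
  [[0, 0, 0], [0, 0.002, 0.007], -1],
  [[0, 0, 0], [0, 0.002, 0.007], -1],
])

```text
time: 20.55
tool_pos: [0.6248, 0.067, 0.0688]
eef_rot: [3.141, 0.0, 1.643]
force: [-1.3, 0.6, 12.6]
gripper_width: 0.138
gripper_force: 60.2
```

```bash
python3 go.py .6249 .0668 .069 1.641; python3 -c "
from h import *
print(arm.get_state()['wrist_torque'])"
```

```text
turn [0.0005 0.     0.0011] shift [-0.0005  0.0002 -0.0005] t 20.55 F [-1.3  0.6 12.6] pos [0.6248 0.067  0.0688] rpy [3.1408 0.     1.6427] w 0.138
[-0.02739713  0.29194239 -0.05268482]
```

Request:
servo_tool([
  [[0, 0, 0], [0, 0, 0], 1],
  [[0, 0, 0], [0, 0, 0], 1],
  [[0, 0, 0], [0, 0, 0], 1],
  [[0, 0, 0], [0, 0, 0], 1],
  [[0, 0, 0], [0, 0, 0], 1],
  [[0, 0, 0], [0, 0, 0], 1],
  [[0, 0, 0], [0, 0, 0], 1],
  [[0, 0, 0], [0, 0, 0], 1],
])

```text
time: 21.35
tool_pos: [0.6244, 0.0669, 0.0664]
eef_rot: [-3.141, 0.0, 1.643]
force: [-0.1, -0.4, 0.3]
gripper_width: 0.999
gripper_force: 0.0
```

Request:
servo_tool([
  [[0, 0, 0], [0, 0, -0.03], 1],
  [[0, 0, 0], [0, 0, -0.1], 1],
  [[0, 0, 0], [0, 0, -0.2], 1],
  [[0, 0, 0], [0, 0, -0.3], 1],
  [[0, 0, 0], [0, -0.1, -0.35], 1],
  [[0, 0, 0], [0, -0.2, -0.35], 1],
  [[0, 0, 0], [0, -0.3, -0.35], 1],
  [[0, 0, 0], [0, -0.4, -0.35], 1],
])

```text
time: 22.15
tool_pos: [0.4637, 0.0553, 0.2077]
eef_rot: [3.14, 0.0, 1.643]
force: [0.3, 1.2, 0.2]
gripper_width: 1.001
gripper_force: 0.0
```

Request:
servo_tool([
  [[0, 0, 0], [-0.1, 0, 0], 1],
  [[0, 0, 0], [-0.2, 0, 0], 1],
  [[0, 0, 0], [-0.3, 0, 0], 1],
  [[0, 0, 0], [-0.4, 0, 0], 1],
  [[0, 0, 0], [-0.5, 0, 0], 1],
  [[0, 0, 0], [-0.5, 0, 0], 1],
  [[0, 0, 0], [-0.5, 0, 0], 1],
  [[0, 0, 0], [-0.5, 0, 0], 1],
])

```text
time: 22.95
tool_pos: [0.4791, -0.1433, 0.2068]
eef_rot: [3.141, -0.0, 1.643]
force: [0.9, -0.4, 0.8]
gripper_width: 0.997
gripper_force: 0.0
```

Run:
```python
from h import *
s=np.array([.6252,.0668,.084]); d=np.array([-np.sin(.07),np.cos(.07),0])
C=[]
for n,w,h in(("top",110,50),("side",100,150)):
    im=snap(n,n+'6.png')[:,:,::-1]
    q=proj(n,[s+.105*d,s-.105*d,s]); print(n,q.round(1).tolist())
    for r in arm.silhouettes("rail",n)[:3]: print(round(r["conf"],2),list(map(int,r["extent"])))
    x,y=((145,120) if n=="top" else (108,180)); f=4
    o=cv2.convertScaleAbs(cv2.resize(im[y:y+h,x:x+w],None,fx=f,fy=f,interpolation=cv2.INTER_CUBIC),alpha=1.6)
    for i,k in enumerate(q): cv2.circle(o,tuple(int(v) for v in (k+.5-[x,y])*f),2,(0,0,255),-1)
    C.append(o)
b=np.zeros((600,400,3),np.uint8); b[:190]=cv2.resize(C[0],(400,190))
im=cv2.imread('pics/side6.png'); b[200:600]=cv2.convertScaleAbs(cv2.resize(im[185:285,115:215],(400,400),interpolation=cv2.INTER_CUBIC),alpha=1.6)
cv2.imwrite('pics/c6.png',np.hstack([b,C[1]])); print(arm.get_state()["force"],arm.get_state()["time"])
```

```text
top [[172.4, 147.3], [242.7, 143.6], [207.5, 145.4]]
0.59 [349, 237, 371, 348]
side [[144.5, 268.3], [186.3, 194.5], [167.2, 228.1]]
0.63 [324, 151, 434, 178]
0.62 [138, 195, 190, 272]
[-0.01231908  0.3641858   0.86972201] 23.15
```

View pics/c6.png

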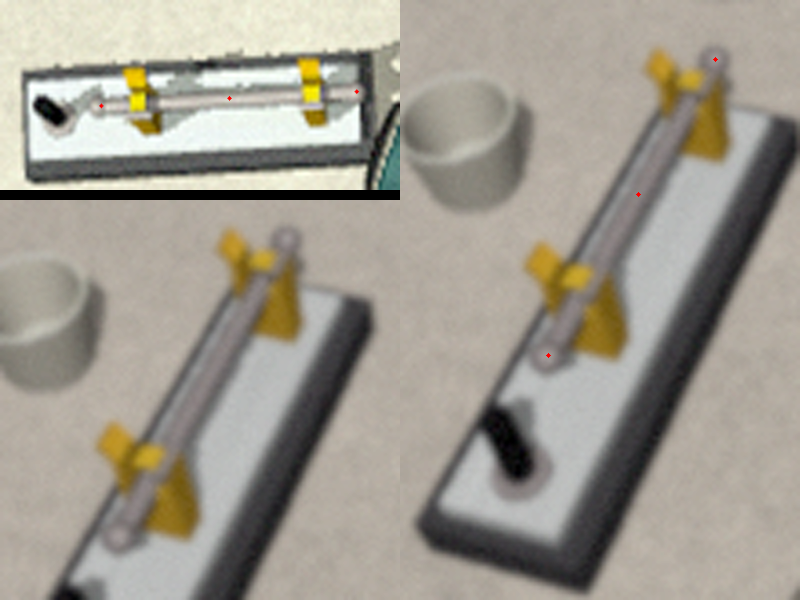

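The rail lies in both forks with the yellow jaw flaps over it. Its end balls are at side px (144,268) and (186,195), as projected for the seat, and the pin is upright with its flange flat. I'm handing the job in.

```bash
python3 -c "
from plant import arm
print(arm.close_job())"
```

```text
the job is handed in; nothing more can be done
None
```

The job is handed in: the pin was driven home and pulled the bracket about 5 mm into line, and the rail sits in both forks with both jaws closed in the last pictures; no verdict came back from the judging.

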